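Load a tube rack on a barcode station and slide it to the scan mark

ROBOT

A 6-joint arm with a two-finger parallel gripper is mounted at the origin on the work surface. World frame = base frame: x ahead of the robot, y to its left, z up, the work surface at z = 0. Lengths are in m, angles in rad, forces in N, time in s.
With the tool pointing down it reaches from about 0.35 to 0.725 m from the base axis. Payload 4.3 kg.
Tool frame: the origin (TCP) lies between the finger pads; the fingertips stand 14 mm ahead of it and the grasp point (between the pads) lies 5 mm behind it; y points along the fingers, z is the direction in which the jaws open and shut, and the axes are right-handed (so a half turn about y gives the same grasp; the last joint's range is limited). The gripper opens to 85 mm and grips with 20 to 120 N. Pads are 22 mm wide; open, the fingers measure 114 mm over their backs; the gripper's body (76 mm by 85 mm) begins 54 mm behind the grasp point. The pads swing forward as they close: fully open they stand 13 mm farther back than shut.
Start: joints at [1.019, 0.377, 0.081, 1.274, 0, 1.46], TCP at [0.246, 0.52, 0.245] pointing down, gripper open.
Joint ranges: [-2.72, 2.72], [-0.84, 1.66], [-1.02, 1.22], [-1.77, 2.12], [-1.37, 1.28], [-3.14, 3.14]. Speed limits (rad/s): [2.57, 2.57, 3.14, 3.14, 3.14, 3.14].

INTERFACE

Orientations are given as a rotation vector (axis times angle).
In Python, from cell import robot gives the robot as it stands.
- The arm moves only by the shell command python3 -m jog 'ROWS' [FORCE]. ROWS is JSON, a list of rows, each an object of numbers: "dx", "dy", "dz": the shift along the world's x, y, z in cm; "ax", "ay", "az": the turn, a rotation vector about the world's x, y, z in degrees; "jaw": the closure, from -1 (fully open) to 1 (shut), so that 0 is half open. A call has 1 to 8 rows; each row is the pose to reach, as a shift and turn from the pose commanded when the call began; what a row does not reach only later rows make up. A row lasts 1/12 s, in which the tool goes at most 41.7 mm and 7.16 degrees, less where a joint would pass 70% of its speed; a pose out of reach is approached as far as the arm can. A call with a gripper value outside its range is refused whole. The fingers move at their own pace and stop on an object; FORCE is the grip in N (left out, the last holds). Time passes only in rows, so rows that repeat a pose let the fingers close. It gives the time, the measured TCP pose, the force and the opening at its end, in the units of the state.
- robot.read_state(): the state, without advancing time (a new reading comes with each control period).
- robot.grab_frame(name): name is "scene" or "top" or "wrist"; returns the picture (480x640x3 uint8, blue, green, red); there is no depth.
- robot.camera_info(name): a dict with "fx", "fy", "cx", "cy" (pixels), "position" and "rotation" of the camera in the world; the wrist camera has in their place "tool_from_camera" (4x4, takes a point from camera to tool coordinates, whose origin is the TCP and whose axes are the tool frame's). Camera axes: x right, y down, z forward; pixel columns grow to the right and rows downward; lengths in m; the calibration is good to about 2 mm. A picture is of the moment at which its call begins: read the wrist's pose just before it. camera_info takes no time and is no camera call.
- robot.sign_off(): hands the job in, once; it reports no verdict.
The state is a dict: "clock": time; "joints": joint angles; "qd": joint speeds; "joint_torque": joint torques, N m; "tool_pos": TCP position; "tcp_rot": TCP orientation; "ft_force": force on the tool from outside, world axes, zero at the start; "torque": the same for the moment, N m; "grip_width": opening from 0.0 (shut) to 1.0 (fully open).
Only numpy, scipy, OpenCV 4.12 (cv2) and the standard library are available. Lean on these libraries where they do the work, as an engineer would, in place of code of your own. Each camera call takes 0.05 s, during which the arm holds its last target.

TASK

Gently set the green tube rack flat into the blue-rimmed tray of the slide carriage (either way round) and let go of it; then slide the carriage by its black handle until its black pointer lines up with the middle of the red mark on the rule, so that the scanner faces the rack, and let go. Leave the scanner and everything else on the bench where it stands.

Things in the scene. Friction and masses are not known exactly. Their poses are not given: they have to be found in the camera images.
- rack: Green tube rack, a solid block 52 mm (its x) by 120 mm (its y) by 50 mm high with tube caps standing up to 6 mm above its top, about 0.25 kg, loose on the bench. Origin at the centre of its underside, z up. A striped label is on each long side. Grip it across its 52 mm width. It and the yellow tip box may stand in either of two places.
- station: Grey barcode station, 295 mm (its x) by 400 mm (its y), a base 20 mm high fixed to the bench. Origin on the bench, in the middle of the length, under the line along which the tray's centre slides; y is the direction of sliding, +x points to the scanner side, -x to the side with the white rule and the handle (towards the robot). Aluminium end blocks, 34 mm high, close both ends of the slide.
- carriage (a joint): Slide position of the carriage, m: 0 at its stop at the station's -y end (loading end, where it is found within 50 mm), 0.21 at the other stop; it grows along the station's +y. About 3 N of dry friction and a little damping, no spring: it stays where it is left.
- nest (a point): Centre of the floor of the carriage's tray, 34 mm above the bench; axes as the station's. The tray is 61 mm (x) by 129 mm (y) inside, with blue rims 5 mm thick standing 10 mm above its floor, so that the rack fits lengthwise with about 4.5 mm to spare on each side; the seated rack's origin coincides with this point to within that play.
- handle (a point): Middle of the top of the carriage's black upright handle, a fin 26 mm (x) by 12 mm (y) that stands from 34 to 98 mm above the bench, 88 mm to the tray centre's -x side; axes as the station's. Pinch it across its 12 mm thickness (along y), or push it along y.
- pointer (a point): Tip of the carriage's black pointer, in line (in y) with the middle of the handle and of the tray, 112 mm to the tray centre's -x side, 34 mm above the bench; moves with the carriage. Axes as the station's.
- red_mark (a point): Middle of the top of the red mark, a bar 8 mm wide (y) and 26 mm long (x) lying over the white rule, 26.5 mm above the bench and 125 mm to the slide line's -x side; it stands in line with the middle of the scanner, 110 to 190 mm from the loading stop. Axes as the station's: the pointer is lined up when its y in this frame is 0.
- scanner (a joint): Where the scanner (with the red mark) has been set along the station, m, on the same scale as the slide position of the carriage, so that pointer and mark line up when both joints are equal. Stiffly clamped: do not move it. The scanner is a white box 70 (x) by 60 (y) by 85 mm on the base, its top 105 mm above the bench, its face 70 mm to the slide line's +x side.
- tip_box: Yellow-topped pipette tip box 84 (x) by 118 (y) by 64 mm high, loose; bystander. Origin at the centre of its underside.
- waste_pot: Black open waste pot, 108 mm across, 130 mm high, loose; bystander. Origin at the centre of its underside.
- pipette_stand: Grey round stand with hanging pipettes, 170 mm across, 300 mm high, loose and heavy; bystander. Origin at the centre of its underside.

How it is judged:
By the outcome, as a careful person would: the job done as asked, in the order asked, and still so for the second after the job is handed in, with the robot touching nothing.
It also fails if it takes over 48 s, if anything falls off the work surface, if the arm or the gripper's body presses on something with over 40 N, if the wrist force passes 120 N, or if a joint passes its speed limit or range.

## Working session

There is one attempt and no reset: what is moved stays moved. The work goes in short steps, Python scripts to look and compute and a shell command to move; the robot and the scene stay as the last step left them, time stands still between calls to the robot, and variables do not carry over. Pictures are saved under pics/ and viewed, and the job is handed in when it is done.

```bash
ls; mkdir -p pics; python3 - <<'E'
from cell import robot
import cv2
print(robot.read_state())
for n in("scene","top","wrist"):
    print(n,robot.camera_info(n))
    if n!="wrist": cv2.imwrite(f"pics/{n}0.png",robot.grab_frame(n))
E
```

```text
pics
{'clock': 0.0, 'joints': array([1.01871709e+00, 3.78066649e-01, 7.96186359e-02, 1.27439966e+00,
       5.82058091e-06, 1.46049936e+00]), 'qd': array([ 1.01368420e-03, -1.49664197e-04,  7.39757457e-04,  3.05924027e-04,
       -4.76863183e-05, -2.61954012e-04]), 'joint_torque': array([-1.21044919e-03, -4.63603878e+01,  2.69877523e+01,  2.07213307e-02,
       -2.61534233e-04,  1.40903029e-05]), 'tool_pos': array([0.2455002 , 0.51925807, 0.24435599]), 'tcp_rot': array([-1.54483207,  0.34708795, -0.34602418]), 'ft_force': array([ 0.222198  ,  0.07275315, -0.65381027]), 'torque': array([ 0.08718352,  0.015673  , -0.00946299]), 'grip_width': 0.9991583532800618}
scene {'fx': 486.06289008404485, 'fy': 486.06289008404485, 'cx': 318.36996277572376, 'cy': 241.07859117550169, 'position': array([0.83595968, 0.48973434, 1.02734164]), 'rotation': array([-0.95021378, -2.68557766,  0.80519064])}
top {'fx': 523.927620014586, 'fy': 523.927620014586, 'cx': 321.11906192753753, 'cy': 234.0618056021955, 'position': array([ 2.37800308e-01, -1.33195237e-03,  1.40132992e+00]), 'rotation': array([-2.09141283,  2.14865642, -0.20246105])}
wrist {'fx': 358.62436570167085, 'fy': 358.62436570167085, 'cx': 321.01431775542545, 'cy': 235.15876597118663, 'tool_from_camera': array([[ 8.40611533e-04,  9.60402458e-01,  2.78615170e-01,
        -7.09605155e-02],
       [-8.26523153e-04, -2.78614506e-01,  9.60402663e-01,
        -1.27080564e-01],
       [ 9.99999305e-01, -1.03760744e-03,  5.59588301e-04,
         5.80962586e-04],
       [ 0.00000000e+00,  0.00000000e+00,  0.00000000e+00,
         1.00000000e+00]])}
```

View pics/scene0.png

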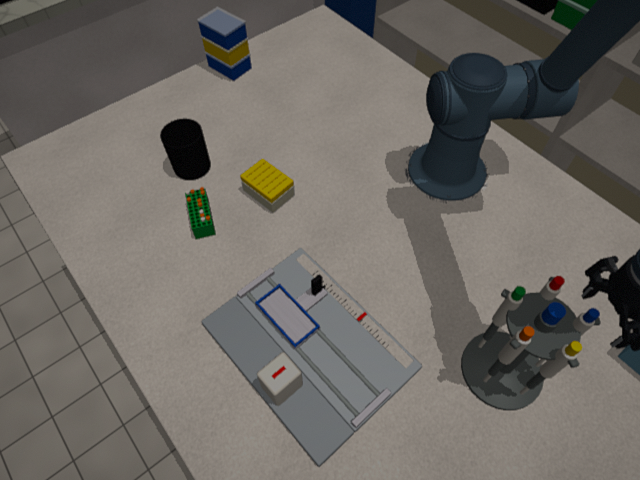

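View pics/top0.png

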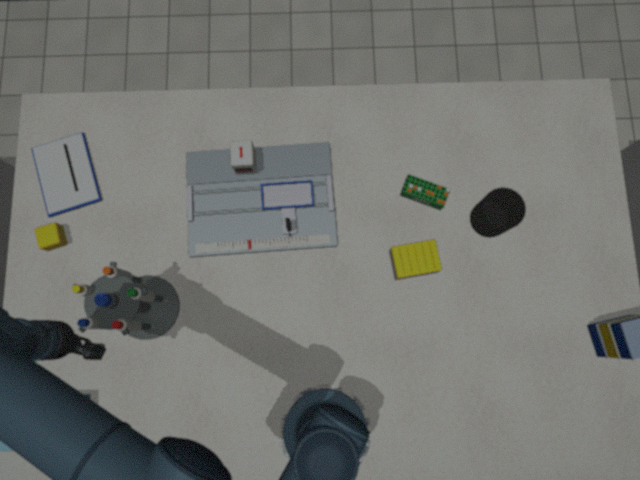

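The scene view shows the station at about (310,350), the rack at (200,213) and the tip box at (267,183). The top view (up = +x, left = +y) shows the rack at (425,191), the tray at (287,195), the handle at (289,222) and the red mark at (250,244). I'll enlarge the parts I need.

```bash
python3 - <<'E'
import cv2
t=cv2.imread("pics/top0.png")
cv2.imwrite("pics/c_st.png",cv2.resize(t[135:265,180:345],None,fx=4.8,fy=4.5,interpolation=cv2.INTER_CUBIC))
cv2.imwrite("pics/c_rk.png",cv2.resize(t[165:285,380:540],None,fx=5,fy=5,interpolation=cv2.INTER_CUBIC))
s=cv2.imread("pics/scene0.png")
cv2.imwrite("pics/c_rks.png",cv2.resize(s[150:250,160:310],None,fx=5,fy=5,interpolation=cv2.INTER_CUBIC))
E
```

```text
(no output)
```

View pics/c_st.png

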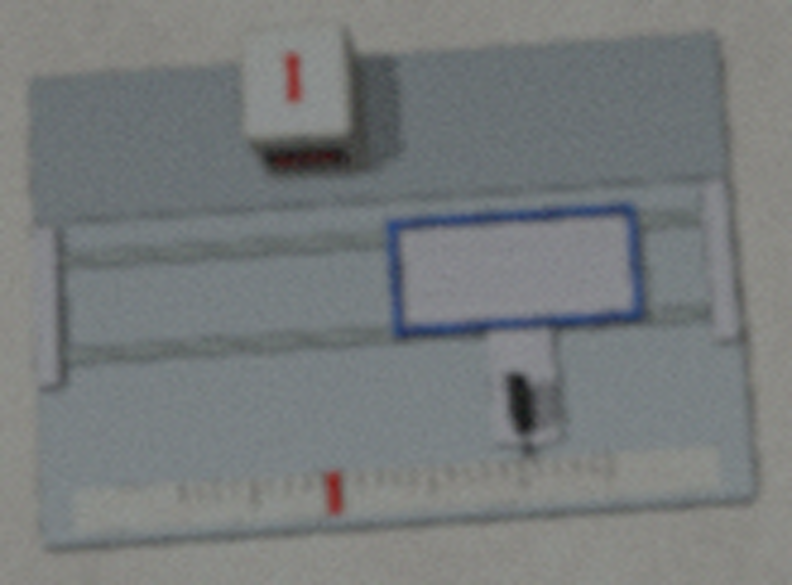

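View pics/c_rk.png

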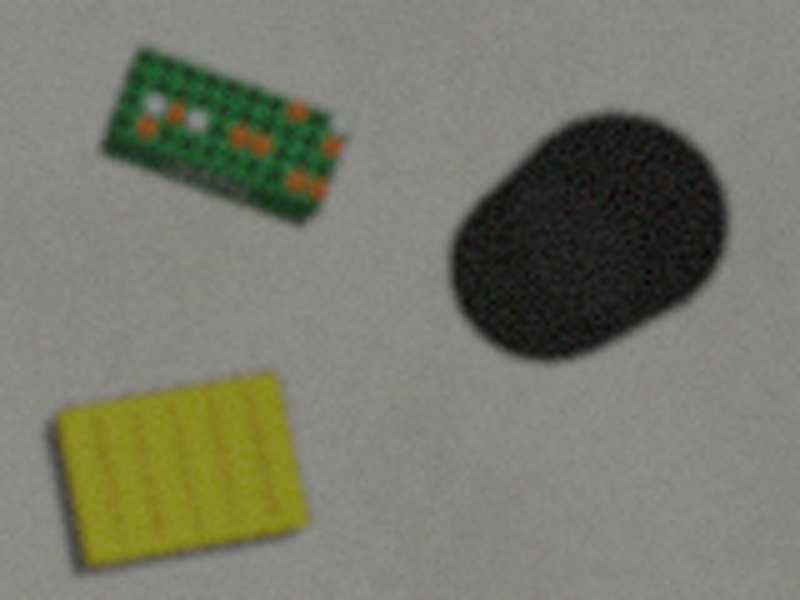

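View pics/c_rks.png

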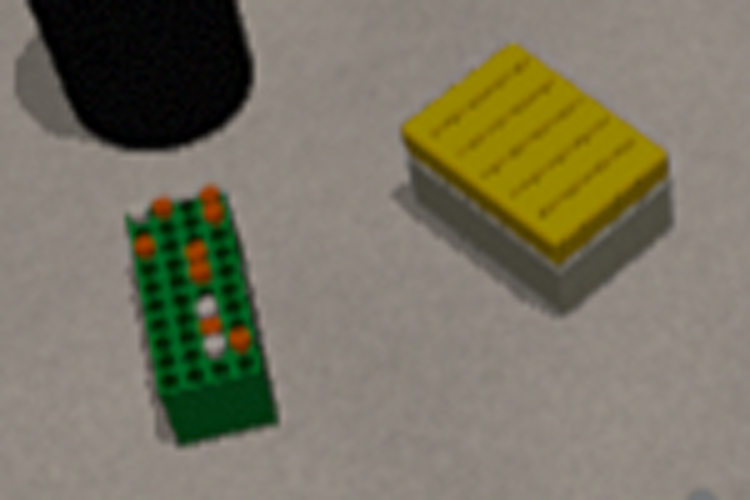

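```bash
cat > h.py <<'E'
import numpy as np,cv2
from cell import robot
from scipy.spatial.transform import Rotation as R
def cam(n,st=None):
    c=robot.camera_info(n)
    if n!="wrist": return c,R.from_rotvec(c["position"]*0+c["rotation"]).as_matrix(),c["position"]
    T=c["tool_from_camera"]; Rt=R.from_rotvec(st["tcp_rot"]).as_matrix()
    return c,Rt@T[:3,:3],Rt@T[:3,3]+st["tool_pos"]
def toplane(n,uv,z,st=None):
    c,Rm,p=cam(n,st); uv=np.atleast_2d(uv).astype(float)
    d=np.c_[(uv[:,0]-c["cx"])/c["fx"],(uv[:,1]-c["cy"])/c["fy"],np.ones(len(uv))]@Rm.T
    return p+d*((z-p[2])/d[:,2:])
def proj(n,P,st=None):
    c,Rm,p=cam(n,st); q=(np.atleast_2d(P)-p)@Rm
    return np.c_[c["fx"]*q[:,0]/q[:,2]+c["cx"],c["fy"]*q[:,1]/q[:,2]+c["cy"]]
def ang(a,b): return np.degrees(np.arctan2(*(b-a)[[1,0]]))
E
python3 - <<'E'
from h import *
np.set_printoptions(precision=4,suppress=True)
off=lambda a,f,o:np.array(a)/np.array(f)+o
r=toplane("top",off([(143,48),(338,118),(312,208),(107,138)],(5,5),(380,165)),.05)
print("rack top",r[:,:2],r.mean(0),"len",np.linalg.norm(r[0]-r[1]),np.linalg.norm(r[1]-r[2]),ang(r[1],r[0]),ang(r[2],r[3]))
s=np.array([(128,218),(222,190),(262,375),(165,393)])/5+[160,150]
q=toplane("scene",s,.05);print("scene rack",q[:,:2],q.mean(0),np.linalg.norm(q[0]-q[1]),np.linalg.norm(q[1]-q[2]),ang(q[0],q[3]),ang(q[1],q[2]))
f,o=(4.8,4.5),(180,135)
t=toplane("top",off([(388,222),(634,205),(645,317),(398,335)],f,o),.044)
print("tray",t[:,:2],t.mean(0),np.linalg.norm(t[0]-t[1]),np.linalg.norm(t[1]-t[2]),ang(t[1],t[0]),ang(t[2],t[3]))
print("mark",toplane("top",off([(335,493)],f,o),.0265),"ptr",toplane("top",off([(528,452)],f,o),.034))
b=toplane("top",off([(32,75),(718,32),(757,497),(45,547)],f,o),.02);print("base",b[:,:2],b.mean(0),ang(b[1],b[0]),ang(b[2],b[3]))
st=robot.read_state();print(R.from_rotvec(st["tcp_rot"]).as_matrix())
E
```

```text
rack top [[ 0.6561 -0.2423]
 [ 0.6144 -0.344 ]
 [ 0.5654 -0.3266]
 [ 0.6067 -0.2202]] [ 0.6106 -0.2833  0.05  ] len 0.10998299703496836 0.051979024652594734 67.67478795455762 68.76618017920926
scene rack [[ 0.6163 -0.3441]
 [ 0.5689 -0.3294]
 [ 0.6154 -0.216 ]
 [ 0.6581 -0.2369]] [ 0.6147 -0.2816  0.05  ] 0.04962519792394253 0.12255767996795049 68.70314396769346 67.71255365299122
tray [[0.6418 0.1553]
 [0.6485 0.0173]
 [0.5794 0.0128]
 [0.5722 0.1501]] [0.6105 0.0839 0.044 ] 0.13821673886278404 0.06929143552608974 92.78961798555949 92.99564420158032
mark [[0.4813 0.1875 0.0265]] ptr [[0.5016 0.0796 0.034 ]]
base [[ 0.7487  0.3633]
 [ 0.7655 -0.0336]
 [ 0.4736 -0.0467]
 [ 0.4544  0.3496]] [0.6105 0.1581 0.02  ] 92.42319013751975 92.78037408657225
[[ 0.904  -0.0009  0.4276]
 [-0.4276 -0.0015  0.904 ]
 [-0.0002 -1.     -0.0018]]
```

```bash
python3 - <<'E'
from h import *
np.set_printoptions(precision=3,suppress=True)
print("stand base(top)",toplane("top",[(140,307)],0), "scene",toplane("scene",[(503,370)],0))
print("pot base",toplane("top",[(490,218)],0),"scene",toplane("scene",[(192,165)],0))
print("tipbox top",toplane("top",np.array([(183,470)])/5+[380,165],.064))
print(proj("top",[[.2455,.519,.244]]),proj("scene",[[.2455,.519,.244]]))
t=robot.read_state();cv2.imwrite("pics/w0.png",robot.grab_frame("wrist"))
E
```

```text
stand base(top) [[0.326 0.483 0.   ]] scene [[0.323 0.467 0.   ]]
pot base [[ 0.542 -0.467  0.   ]] scene [[ 0.538 -0.465  0.   ]]
tipbox top [[ 0.425 -0.247  0.064]]
[[ 83.366 338.597]] [[599.013 319.394]]
```

View pics/w0.png

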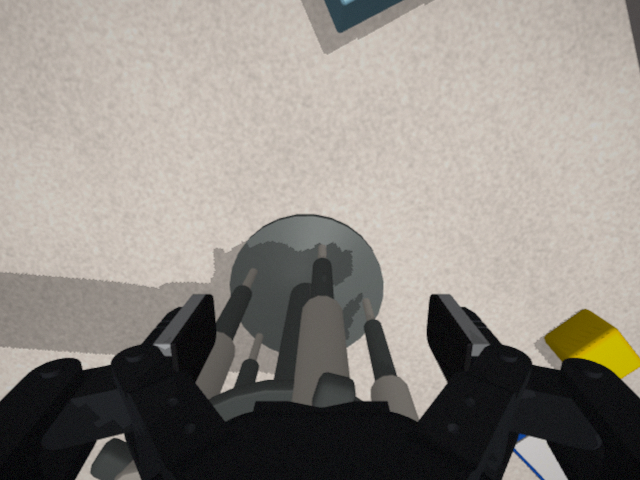

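The start is right next to the pipette stand: its base is at about (0.325,0.475) and it stands toward the bottom of the wrist picture. I'll back away from it first, then rise above its 300 mm before sweeping across.

```bash
python3 -m jog '[{"dx":-2,"dy":1,"dz":0.5},{"dx":-4,"dy":2,"dz":1.5},{"dx":-4,"dy":2,"dz":5},{"dx":-4,"dy":2,"dz":9},{"dx":-4,"dy":2,"dz":13},{"dx":-4,"dy":2,"dz":16},{"dx":-4,"dy":2,"dz":16},{"dx":-4,"dy":2,"dz":16}]'
```

```text
schema error: expected keys dx, dy, dz, ax, ay, az, jaw
```

```bash
python3 -m jog '[{"dx":-2,"dy":1,"dz":0.5,"ax":0,"ay":0,"az":0,"jaw":-1},{"dx":-4,"dy":2,"dz":1.5,"ax":0,"ay":0,"az":0,"jaw":-1},{"dx":-4,"dy":2,"dz":5,"ax":0,"ay":0,"az":0,"jaw":-1},{"dx":-4,"dy":2,"dz":9,"ax":0,"ay":0,"az":0,"jaw":-1},{"dx":-4,"dy":2,"dz":13,"ax":0,"ay":0,"az":0,"jaw":-1},{"dx":-4,"dy":2,"dz":16,"ax":0,"ay":0,"az":0,"jaw":-1},{"dx":-4,"dy":2,"dz":16,"ax":0,"ay":0,"az":0,"jaw":-1},{"dx":-4,"dy":2,"dz":16,"ax":0,"ay":0,"az":0,"jaw":-1}]'
```

```text
clock: 0.82
tool_pos: [0.2063, 0.5408, 0.4073]
tcp_rot: [-1.538, 0.345, -0.347]
ft_force: [0.0, 0.0, -1.4]
grip_width: 0.998
```

```bash
python3 -m jog '[{"dx":2.4,"dy":-3,"dz":0,"ax":0,"ay":0,"az":-4,"jaw":-1},{"dx":4.8,"dy":-6,"dz":0,"ax":0,"ay":0,"az":-8,"jaw":-1},{"dx":7.2,"dy":-9,"dz":0,"ax":0,"ay":0,"az":-12,"jaw":-1},{"dx":9.6,"dy":-12,"dz":0,"ax":0,"ay":0,"az":-16,"jaw":-1},{"dx":12,"dy":-15,"dz":0,"ax":0,"ay":0,"az":-20,"jaw":-1},{"dx":14.4,"dy":-18,"dz":0,"ax":0,"ay":0,"az":-24,"jaw":-1},{"dx":16.8,"dy":-21,"dz":0,"ax":0,"ay":0,"az":-28,"jaw":-1},{"dx":19,"dy":-24,"dz":0,"ax":0,"ay":0,"az":-32,"jaw":-1}]'
python3 -m jog '[{"dx":1.5,"dy":-3.8,"dz":0,"ax":0,"ay":0,"az":-4,"jaw":-1},{"dx":3,"dy":-7.6,"dz":-0.5,"ax":0,"ay":0,"az":-8,"jaw":-1},{"dx":4.5,"dy":-11.4,"dz":-1,"ax":0,"ay":0,"az":-12,"jaw":-1},{"dx":6,"dy":-15.2,"dz":-2,"ax":0,"ay":0,"az":-16,"jaw":-1},{"dx":7.5,"dy":-19,"dz":-3,"ax":0,"ay":0,"az":-20,"jaw":-1},{"dx":9,"dy":-22.8,"dz":-4,"ax":0,"ay":0,"az":-24,"jaw":-1},{"dx":10.5,"dy":-26.6,"dz":-5,"ax":0,"ay":0,"az":-28,"jaw":-1},{"dx":12,"dy":-30,"dz":-6,"ax":0,"ay":0,"az":-32,"jaw":-1}]'
```

```text
clock: 1.48
tool_pos: [0.3962, 0.2978, 0.4032]
tcp_rot: [-1.429, 0.784, -0.781]
ft_force: [1.1, 0.4, -0.3]
grip_width: 1.001
clock: 2.15
tool_pos: [0.515, -0.0023, 0.3429]
tcp_rot: [-1.215, 1.206, -1.202]
ft_force: [-0.1, 0.5, 0.1]
grip_width: 0.999
```

```bash
python3 -m jog '[{"dx":1.3,"dy":-3.4,"dz":-1.7,"ax":0,"ay":0,"az":-3,"jaw":-1},{"dx":2.6,"dy":-6.8,"dz":-3.4,"ax":0,"ay":0,"az":-6,"jaw":-1},{"dx":3.9,"dy":-10.2,"dz":-5.1,"ax":0,"ay":0,"az":-9,"jaw":-1},{"dx":5.2,"dy":-13.6,"dz":-6.8,"ax":0,"ay":0,"az":-12,"jaw":-1},{"dx":6.5,"dy":-17,"dz":-8.5,"ax":0,"ay":0,"az":-15,"jaw":-1},{"dx":7.8,"dy":-20.4,"dz":-10.2,"ax":0,"ay":0,"az":-18,"jaw":-1},{"dx":9,"dy":-23.6,"dz":-12,"ax":0,"ay":0,"az":-21,"jaw":-1},{"dx":9.8,"dy":-26.5,"dz":-13,"ax":0,"ay":0,"az":-22.5,"jaw":-1}]'
python3 - <<'E'
from h import *
st=robot.read_state();print(st["clock"],st["tool_pos"],st["tcp_rot"].tolist(),st["joints"])
cv2.imwrite("pics/w1.png",robot.grab_frame("wrist"))
import pickle;pickle.dump({k:st[k] for k in("tool_pos","tcp_rot")},open("w1.pkl","wb"))
E
```

```text
clock: 2.82
tool_pos: [0.6124, -0.2663, 0.2101]
tcp_rot: [-1.006, 1.492, -1.482]
ft_force: [0.1, 0.2, -1.3]
grip_width: 0.998
2.8167 [ 0.61238387 -0.26631031  0.21012836] [-1.005764433145124, 1.491805019917189, -1.4815015682843318] [-5.05128259e-01  5.92925722e-01  3.34551303e-01  1.31888439e+00
 -2.30772813e-05  1.44931662e+00]
```

View pics/w1.png

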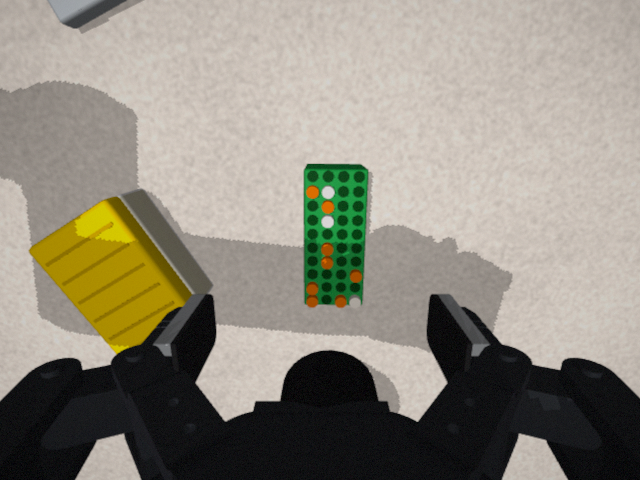

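The wrist view shows the rack nearly square-on: top face from about (305,168) to (363,305). The tip box is clear to the left and the pot is behind, at (330,380). I'll take the corners from a crop.

```bash
python3 - <<'E'
import cv2
t=cv2.imread("pics/w1.png")
cv2.imwrite("pics/w1c.png",cv2.resize(t[155:320,280:400],None,fx=3.6,fy=3.6,interpolation=cv2.INTER_CUBIC))
E
```

```text
(no output)
```

View pics/w1c.png

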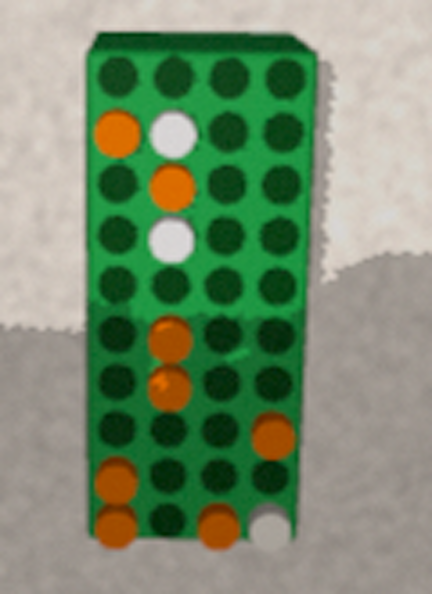

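```bash
python3 - <<'E'
from h import *
import pickle; st=pickle.load(open("w1.pkl","rb"))
np.set_printoptions(precision=4,suppress=True)
r=toplane("wrist",np.array([(88,52),(317,52),(296,540),(89,535)])/3.6+[280,155],.05,st)[:,:2]
print(r,r.mean(0),np.linalg.norm(r[0]-r[1]),np.linalg.norm(r[2]-r[1]),np.linalg.norm(r[2]-r[3]),np.linalg.norm(r[0]-r[3]),ang(r[3],r[0]),ang(r[2],r[1]))
z=R.from_rotvec(st["tcp_rot"]).as_matrix();print(z,"jaw",np.degrees(np.arctan2(z[1,2],z[0,2])))
E
```

```text
[[ 0.615  -0.2215]
 [ 0.6617 -0.2403]
 [ 0.6166 -0.3496]
 [ 0.57   -0.3295]] [ 0.6158 -0.2852] 0.0503426292408016 0.11825257456410392 0.05075632885467223 0.11703344988372064 67.35771842916179 67.55771526084573
[[-0.3743 -0.0057  0.9273]
 [-0.9273  0.0031 -0.3743]
 [-0.0008 -1.     -0.0064]] jaw -21.981298862416537
```

```bash
python3 -m jog '[{"dx":0.3,"dy":-1.8,"dz":0,"ax":0,"ay":0,"az":-0.5,"jaw":-1},{"dx":0.3,"dy":-1.8,"dz":-3,"ax":0,"ay":0,"az":-0.5,"jaw":-1},{"dx":0.3,"dy":-1.8,"dz":-6,"ax":0,"ay":0,"az":-0.5,"jaw":-1},{"dx":0.3,"dy":-1.8,"dz":-9,"ax":0,"ay":0,"az":-0.5,"jaw":-1},{"dx":0.3,"dy":-1.8,"dz":-11,"ax":0,"ay":0,"az":-0.5,"jaw":-1},{"dx":0.3,"dy":-1.8,"dz":-11,"ax":0,"ay":0,"az":-0.5,"jaw":-1},{"dx":0.3,"dy":-1.8,"dz":-11,"ax":0,"ay":0,"az":-0.5,"jaw":-1}]'
python3 - <<'E'
from h import *
st=robot.read_state();print(st["clock"],st["tool_pos"],st["tcp_rot"].tolist(),R.from_rotvec(st["tcp_rot"]).as_matrix().round(4))
cv2.imwrite("pics/w2.png",robot.grab_frame("wrist"))
E
```

```text
clock: 3.45
tool_pos: [0.6145, -0.2817, 0.1027]
tcp_rot: [-1.002, 1.496, -1.486]
ft_force: [0.0, -0.5, 0.9]
grip_width: 0.996
3.45 [ 0.61451282 -0.28171418  0.10271225] [-1.0020564338213582, 1.4955806363550797, -1.4856067013616834] [[-3.796e-01 -5.300e-03  9.251e-01]
 [-9.252e-01  3.100e-03 -3.796e-01]
 [-8.000e-04 -1.000e+00 -6.100e-03]]
```

View pics/w2.png

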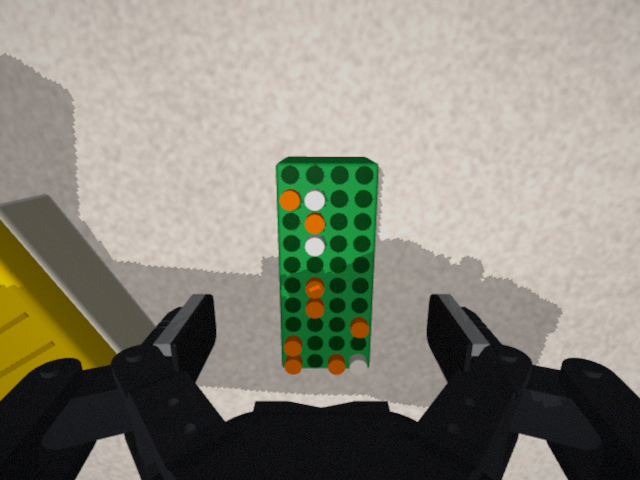

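The rack sits between the open fingers, with top-face corners at about (277,164), (378,164), (370,368) and (282,368).

```bash
python3 - <<'E'
from h import *
st=robot.read_state()
r=toplane("wrist",[(277,164),(378,164),(370,368),(282,368)],.05,st)[:,:2]
print(r.round(4),r.mean(0),np.linalg.norm(r[0]-r[1]),np.linalg.norm(r[2]-r[1]),ang(r[3],r[0]),ang(r[2],r[1]),st["tool_pos"])
Rt=R.from_rotvec(st["tcp_rot"]).as_matrix()
print("offset tool x,z mm",(np.r_[r.mean(0),.0]-np.r_[st["tool_pos"][:2],0])@Rt*1000)
E
```

```text
[[ 0.6166 -0.2226]
 [ 0.6633 -0.2418]
 [ 0.6186 -0.3519]
 [ 0.5704 -0.3321]] [ 0.61724947 -0.28709118] 0.050472094805558226 0.11878944425095128 67.12175237998044 67.88816680606163 [ 0.61611164 -0.28262592  0.10495559]
offset tool x,z mm [ 3.69923966 -0.00582634  2.74749881]
```

```bash
python3 -m jog '[{"dx":0.1,"dy":-0.4,"dz":-2,"ax":0,"ay":0,"az":0,"jaw":-1},{"dx":0.1,"dy":-0.4,"dz":-4,"ax":0,"ay":0,"az":0,"jaw":-1},{"dx":0.1,"dy":-0.4,"dz":-6,"ax":0,"ay":0,"az":0,"jaw":-1},{"dx":0.1,"dy":-0.4,"dz":-7.3,"ax":0,"ay":0,"az":0,"jaw":-1},{"dx":0.1,"dy":-0.4,"dz":-7.3,"ax":0,"ay":0,"az":0,"jaw":-1},{"dx":0.1,"dy":-0.4,"dz":-7.3,"ax":0,"ay":0,"az":0,"jaw":-1}]'
```

```text
clock: 4.0
tool_pos: [0.6184, -0.2874, 0.0336]
tcp_rot: [-0.999, 1.489, -1.491]
ft_force: [-0.8, -0.7, 0.6]
grip_width: 0.996
```

```bash
python3 -m jog '[{"dx":0,"dy":0,"dz":-0.3,"ax":0,"ay":0,"az":0,"jaw":-0.3},{"dx":0,"dy":0,"dz":-0.3,"ax":0,"ay":0,"az":0,"jaw":0},{"dx":0,"dy":0,"dz":-0.3,"ax":0,"ay":0,"az":0,"jaw":0.3},{"dx":0,"dy":0,"dz":-0.3,"ax":0,"ay":0,"az":0,"jaw":0.5},{"dx":0,"dy":0,"dz":-0.3,"ax":0,"ay":0,"az":0,"jaw":1},{"dx":0,"dy":0,"dz":-0.3,"ax":0,"ay":0,"az":0,"jaw":1},{"dx":0,"dy":0,"dz":-0.3,"ax":0,"ay":0,"az":0,"jaw":1},{"dx":0,"dy":0,"dz":-0.3,"ax":0,"ay":0,"az":0,"jaw":1}]' 40
```

```text
clock: 4.67
tool_pos: [0.6185, -0.2876, 0.0309]
tcp_rot: [-0.998, 1.488, -1.491]
ft_force: [-1.9, 0.5, 6.7]
grip_width: 0.604
```

```bash
python3 - <<'E'
from h import *
st=robot.read_state();print(st["clock"],st["tool_pos"],st["grip_width"],st["ft_force"],R.from_rotvec(st["tcp_rot"]).as_matrix().round(4))
cv2.imwrite("pics/w3.png",robot.grab_frame("wrist"))
E
```

```text
4.6667 [ 0.61853897 -0.28756964  0.03092377] 0.6040878552983406 [-1.91328754  0.53596446  6.65960059] [[-3.796e-01  1.800e-03  9.251e-01]
 [-9.251e-01 -1.100e-03 -3.796e-01]
 [ 3.000e-04 -1.000e+00  2.100e-03]]
```

View pics/w3.png

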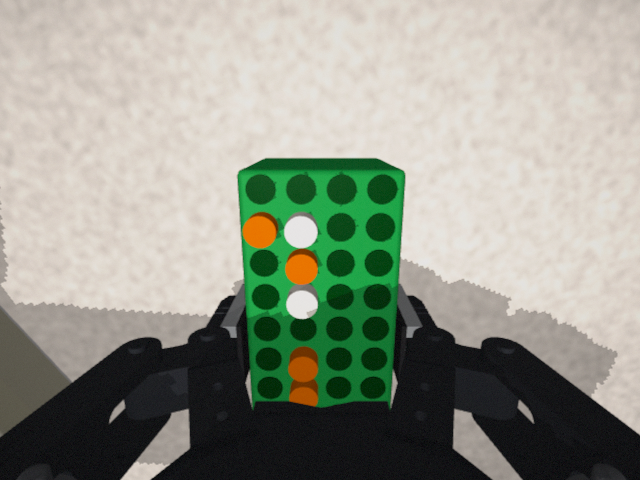

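The pads hold the rack (opening 0.604 × 85 ≈ 51 mm), and it is square to the gripper. The far top edge runs from (238,171) to (405,171).

```bash
python3 - <<'E'
from h import *
st=robot.read_state()
r=toplane("wrist",[(238,171),(405,171)],.05,st)
Rt=R.from_rotvec(st["tcp_rot"]).as_matrix()
print((r-st["tool_pos"])@Rt*1000)
E
```

```text
[[-60.01019641 -19.14289468 -24.94738002]
 [-59.95603479 -19.04011722  24.82414359]]
```

```bash
python3 -m jog '[{"dx":0,"dy":0,"dz":0.5,"ax":0,"ay":0,"az":0,"jaw":1},{"dx":0,"dy":0,"dz":2,"ax":0,"ay":0,"az":0,"jaw":1},{"dx":0,"dy":0,"dz":4,"ax":0,"ay":0,"az":0,"jaw":1},{"dx":0,"dy":0,"dz":7,"ax":0,"ay":0,"az":0,"jaw":1},{"dx":0,"dy":0,"dz":9,"ax":0,"ay":0,"az":0,"jaw":1},{"dx":0,"dy":0,"dz":11,"ax":0,"ay":0,"az":0,"jaw":1},{"dx":0,"dy":0,"dz":12,"ax":0,"ay":0,"az":0,"jaw":1},{"dx":0,"dy":0,"dz":12,"ax":0,"ay":0,"az":0,"jaw":1}]'
```

```text
clock: 5.38
tool_pos: [0.6193, -0.288, 0.1521]
tcp_rot: [-0.997, 1.486, -1.493]
ft_force: [0.6, -0.1, -3.1]
grip_width: 0.603
```

```bash
python3 -m jog '[{"dx":-0.1,"dy":2.5,"dz":1,"ax":0,"ay":0,"az":3,"jaw":1},{"dx":-0.2,"dy":6,"dz":2,"ax":0,"ay":0,"az":6,"jaw":1},{"dx":-0.3,"dy":10,"dz":2,"ax":0,"ay":0,"az":10,"jaw":1},{"dx":-0.4,"dy":14,"dz":2,"ax":0,"ay":0,"az":14,"jaw":1},{"dx":-0.5,"dy":18,"dz":2,"ax":0,"ay":0,"az":18,"jaw":1},{"dx":-0.6,"dy":21,"dz":2,"ax":0,"ay":0,"az":22,"jaw":1},{"dx":-0.7,"dy":23,"dz":2,"ax":0,"ay":0,"az":25,"jaw":1},{"dx":-0.7,"dy":24,"dz":2,"ax":0,"ay":0,"az":25,"jaw":1}]'
python3 -m jog '[{"dx":0,"dy":0,"dz":0,"ax":0,"ay":0,"az":0,"jaw":1},{"dx":0,"dy":0,"dz":0,"ax":0,"ay":0,"az":0,"jaw":1}]'
python3 - <<'E'
from h import *
import pickle
st=robot.read_state();print(st["clock"],st["tool_pos"],st["grip_width"],R.from_rotvec(st["tcp_rot"]).as_matrix().round(4))
cv2.imwrite("pics/w4.png",robot.grab_frame("wrist"))
pickle.dump({k:st[k] for k in("tool_pos","tcp_rot")},open("w4.pkl","wb"))
E
```

```text
clock: 6.05
tool_pos: [0.6092, -0.0438, 0.1674]
tcp_rot: [-1.234, 1.175, -1.169]
ft_force: [-0.1, -0.2, -3.0]
grip_width: 0.602
clock: 6.22
tool_pos: [0.6105, -0.0476, 0.1683]
tcp_rot: [-1.232, 1.176, -1.175]
ft_force: [-0.3, -0.1, -2.5]
grip_width: 0.604
6.2167 [ 0.61048597 -0.04759558  0.16832101] 0.6041784634446727 [[ 4.600e-02 -1.400e-03  9.989e-01]
 [-9.989e-01 -8.000e-04  4.600e-02]
 [ 7.000e-04 -1.000e+00 -1.500e-03]]
```

View pics/w4.png

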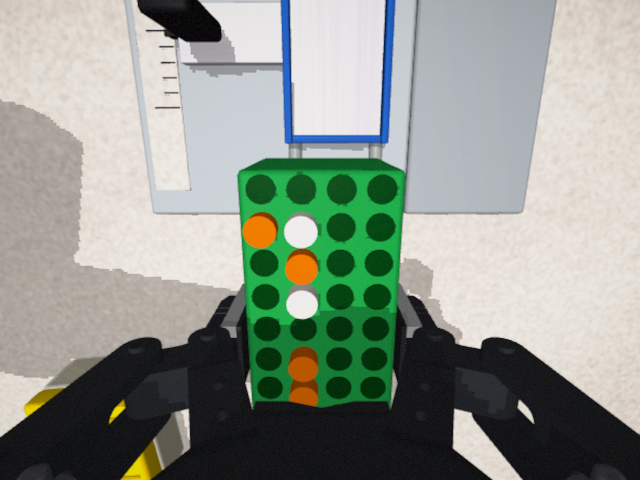

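The tray's near end is visible ahead of the rack: rim corners at about (286,143) and (389,143), with the handle at the upper left. I'll crop that.

```bash
python3 - <<'E'
import cv2
t=cv2.imread("pics/w4.png")
cv2.imwrite("pics/w4c.png",cv2.resize(t[0:160,265:415],None,fx=3.7,fy=3.7,interpolation=cv2.INTER_CUBIC))
E
```

```text
(no output)
```

View pics/w4c.png

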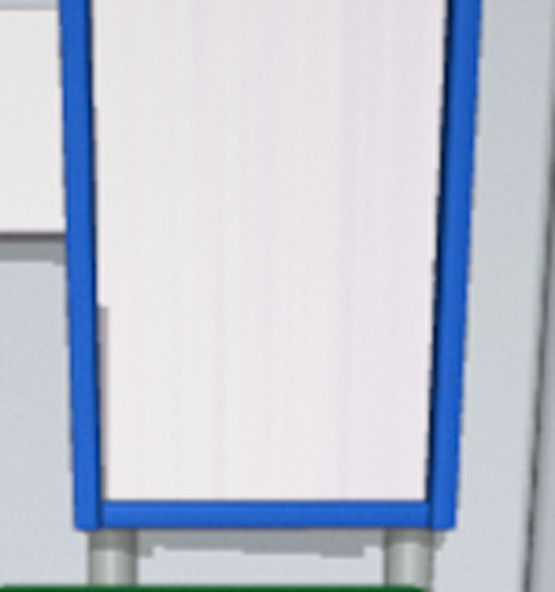

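```bash
python3 - <<'E'
from h import *
import pickle; st=pickle.load(open("w4.pkl","rb"))
np.set_printoptions(precision=4,suppress=True)
f=lambda a:np.array(a)/3.7+[265,0]
r=toplane("wrist",f([(75,523),(456,523),(60,2),(481,2),(101,502),(430,502)]),.044,st)[:,:2]
print(r, np.linalg.norm(r[0]-r[1]),np.linalg.norm(r[4]-r[5]),"L/R",ang(r[0],r[2]),ang(r[1],r[3]),"near",ang(r[0],r[1]))
a=np.radians((ang(r[0],r[2])+ang(r[1],r[3]))/2);y=np.array([np.cos(a),np.sin(a)])
c=(r[0]+r[1])/2+y*.0695; print("yaw",np.degrees(a)-90,"tray",c,"inner est",(r[4]+r[5])/2+y*.0645)
Rt=R.from_rotvec(st["tcp_rot"]).as_matrix();print("jaw",np.degrees(np.arctan2(Rt[1,2],Rt[0,2])))
print("delta cm",(c-st["tool_pos"][:2])*100, "now",robot.read_state()["tool_pos"])
E
```

```text
[[0.5833 0.016 ]
 [0.653  0.0192]
 [0.5793 0.0995]
 [0.6491 0.1027]
 [0.588  0.02  ]
 [0.6479 0.0227]] 0.06984125219384606 0.06005300107260804 L/R 92.7045473591297 92.74033820216022 near 2.5915507414946717
yaw 2.7224427806449683 tray [0.6149 0.087 ] inner est [0.6149 0.0857]
jaw 2.6383877274803553
delta cm [ 0.4377 13.463 ] now [ 0.6107 -0.0484  0.1686]
```

```bash
python3 -m jog '[{"dx":0.1,"dy":2.5,"dz":0,"ax":0,"ay":0,"az":0.1,"jaw":1},{"dx":0.2,"dy":6,"dz":0,"ax":0,"ay":0,"az":0.1,"jaw":1},{"dx":0.3,"dy":9.5,"dz":0,"ax":0,"ay":0,"az":0.1,"jaw":1},{"dx":0.4,"dy":12,"dz":0,"ax":0,"ay":0,"az":0.1,"jaw":1},{"dx":0.4,"dy":13.5,"dz":-1,"ax":0,"ay":0,"az":0.1,"jaw":1},{"dx":0.4,"dy":13.5,"dz":-3,"ax":0,"ay":0,"az":0.1,"jaw":1},{"dx":0.4,"dy":13.5,"dz":-5,"ax":0,"ay":0,"az":0.1,"jaw":1},{"dx":0.4,"dy":13.5,"dz":-6.5,"ax":0,"ay":0,"az":0.1,"jaw":1}]'
python3 -m jog '[{"dx":0,"dy":0,"dz":0,"ax":0,"ay":0,"az":0,"jaw":1},{"dx":0,"dy":0,"dz":0,"ax":0,"ay":0,"az":0,"jaw":1},{"dx":0,"dy":0,"dz":0,"ax":0,"ay":0,"az":0,"jaw":1}]'
python3 - <<'E'
from h import *
import pickle
st=robot.read_state();print(st["clock"],st["tool_pos"],st["grip_width"],R.from_rotvec(st["tcp_rot"]).as_matrix().round(4))
cv2.imwrite("pics/w5.png",robot.grab_frame("wrist"))
cv2.imwrite("pics/s5.png",cv2.resize(robot.grab_frame("scene")[230:420,180:440],None,fx=3,fy=3,interpolation=cv2.INTER_CUBIC))
pickle.dump({k:st[k] for k in("tool_pos","tcp_rot")},open("w5.pkl","wb"))
E
```

```text
clock: 6.93
tool_pos: [0.6145, 0.0862, 0.1018]
tcp_rot: [-1.233, 1.175, -1.175]
ft_force: [-0.6, 0.6, -3.0]
grip_width: 0.602
clock: 7.18
tool_pos: [0.6155, 0.0867, 0.1048]
tcp_rot: [-1.231, 1.174, -1.175]
ft_force: [0.1, 0.4, -3.3]
grip_width: 0.602
7.1833 [0.61554029 0.08665506 0.10482682] 0.6022104968418062 [[ 4.680e-02  1.000e-03  9.989e-01]
 [-9.989e-01 -3.000e-04  4.680e-02]
 [ 4.000e-04 -1.000e+00  9.000e-04]]
```

View pics/w5.png

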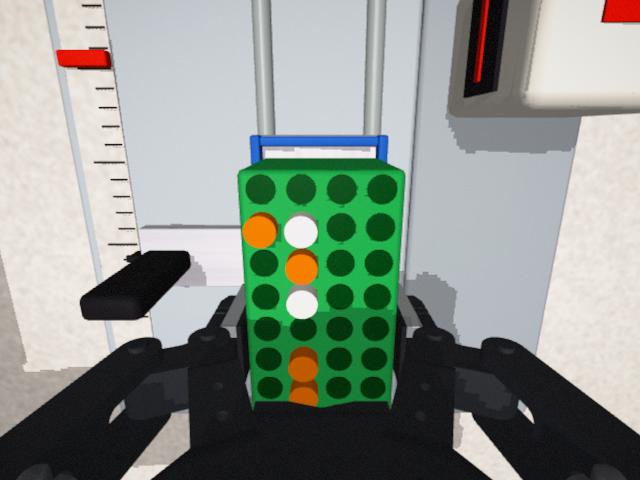

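View pics/s5.png

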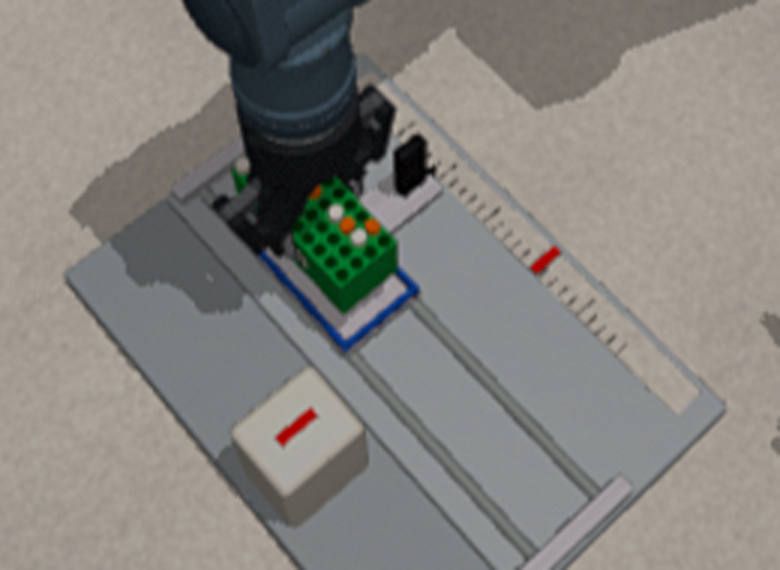

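The wrist view shows the tray's far rim ahead of the held rack, with outer corners at about (250,137) and (388,137). The scanner and red mark are clear of the gripper. I'll check the offset from this far rim.

```bash
python3 - <<'E'
from h import *
import pickle; st=pickle.load(open("w5.pkl","rb"))
np.set_printoptions(precision=4,suppress=True)
t=cv2.imread("pics/w5.png");cv2.imwrite("pics/w5c.png",cv2.resize(t[120:185,225:415],None,fx=4,fy=4,interpolation=cv2.INTER_CUBIC))
Rt=R.from_rotvec(st["tcp_rot"]).as_matrix()
for z,p in((.044,[(250,137),(388,137),(261,147.5),(378,147.5)]),(st["tool_pos"][2]+.019,[(238,171),(405,171)])):
    r=toplane("wrist",p,z,st); print((r-st["tool_pos"])@Rt*1000)
E
```

```text
[[-68.6672  60.7691 -35.7362]
 [-68.6069  60.8344  34.0028]
 [-63.5048  60.7759 -30.4245]
 [-63.4507  60.8317  29.1703]]
[[-60.0241 -19.0444 -24.6627]
 [-59.9741 -18.9977  25.142 ]]
```

View pics/w5c.png

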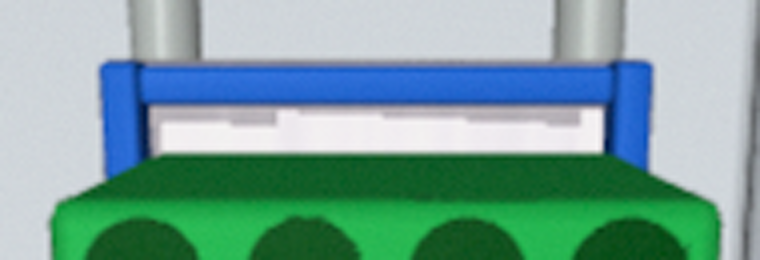

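```bash
python3 -m jog '[{"dx":-0.1,"dy":-0.1,"dz":0,"ax":0,"ay":0,"az":0,"jaw":1},{"dx":-0.1,"dy":-0.1,"dz":-1,"ax":0,"ay":0,"az":0,"jaw":1},{"dx":-0.1,"dy":-0.1,"dz":-1.8,"ax":0,"ay":0,"az":0,"jaw":1},{"dx":-0.1,"dy":-0.1,"dz":-2.4,"ax":0,"ay":0,"az":0,"jaw":1},{"dx":-0.1,"dy":-0.1,"dz":-2.8,"ax":0,"ay":0,"az":0,"jaw":1},{"dx":-0.1,"dy":-0.1,"dz":-3.1,"ax":0,"ay":0,"az":0,"jaw":1},{"dx":-0.1,"dy":-0.1,"dz":-3.4,"ax":0,"ay":0,"az":0,"jaw":1},{"dx":-0.1,"dy":-0.1,"dz":-3.4,"ax":0,"ay":0,"az":0,"jaw":1}]'
```

```text
clock: 7.95
tool_pos: [0.6134, 0.0869, 0.0695]
tcp_rot: [-1.233, 1.174, -1.173]
ft_force: [-0.3, 0.2, -3.8]
grip_width: 0.606
```

```bash
python3 -m jog '[{"dx":0,"dy":0,"dz":-0.1,"ax":0,"ay":0,"az":0,"jaw":1},{"dx":0,"dy":0,"dz":-0.2,"ax":0,"ay":0,"az":0,"jaw":1},{"dx":0,"dy":0,"dz":-0.3,"ax":0,"ay":0,"az":0,"jaw":1},{"dx":0,"dy":0,"dz":-0.3,"ax":0,"ay":0,"az":0,"jaw":1}]'
python3 -m jog '[{"dx":0,"dy":0,"dz":-0.05,"ax":0,"ay":0,"az":0,"jaw":1},{"dx":0,"dy":0,"dz":-0.1,"ax":0,"ay":0,"az":0,"jaw":1},{"dx":0,"dy":0,"dz":-0.1,"ax":0,"ay":0,"az":0,"jaw":1}]'
```

```text
clock: 8.28
tool_pos: [0.6139, 0.0868, 0.0674]
tcp_rot: [-1.232, 1.173, -1.173]
ft_force: [-0.8, -0.5, -1.8]
grip_width: 0.601
clock: 8.53
tool_pos: [0.6139, 0.0868, 0.0663]
tcp_rot: [-1.232, 1.173, -1.173]
ft_force: [-0.5, 0.8, -3.1]
grip_width: 0.6
```

```bash
python3 -m jog '[{"dx":0,"dy":0,"dz":-0.05,"ax":0,"ay":0,"az":0,"jaw":1},{"dx":0,"dy":0,"dz":-0.1,"ax":0,"ay":0,"az":0,"jaw":1},{"dx":0,"dy":0,"dz":-0.15,"ax":0,"ay":0,"az":0,"jaw":1},{"dx":0,"dy":0,"dz":-0.15,"ax":0,"ay":0,"az":0,"jaw":1}]'
```

```text
clock: 8.87
tool_pos: [0.6139, 0.0868, 0.065]
tcp_rot: [-1.232, 1.173, -1.173]
ft_force: [0.5, 1.0, -1.6]
grip_width: 0.603
```

```bash
python3 -m jog '[{"dx":0,"dy":0,"dz":-0.05,"ax":0,"ay":0,"az":0,"jaw":1},{"dx":0,"dy":0,"dz":-0.1,"ax":0,"ay":0,"az":0,"jaw":1},{"dx":0,"dy":0,"dz":-0.1,"ax":0,"ay":0,"az":0,"jaw":1}]'
python3 - <<'E'
from h import *
cv2.imwrite("pics/w6.png",robot.grab_frame("wrist"));st=robot.read_state();print(st["ft_force"],st["tool_pos"])
E
```

```text
clock: 9.12
tool_pos: [0.6139, 0.0868, 0.0649]
tcp_rot: [-1.231, 1.173, -1.174]
ft_force: [-3.1, -0.4, 4.7]
grip_width: 0.602
[-2.44171341  0.24419471  4.80273219] [0.6138935  0.08683784 0.06490898]
```

View pics/w6.png

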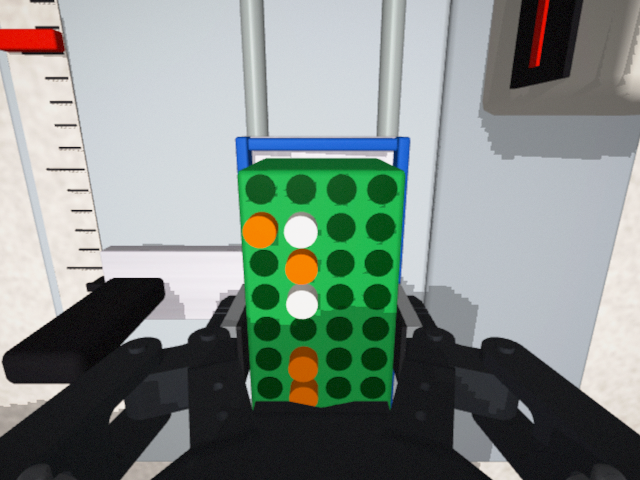

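The rack touched down at TCP z 0.0649, against 0.065 expected, and sits inside the rims. I'll release it with a partial opening to stay well clear of the handle.

```bash
python3 -m jog '[{"dx":0,"dy":0,"dz":0,"ax":0,"ay":0,"az":0,"jaw":-0.3},{"dx":0,"dy":0,"dz":0,"ax":0,"ay":0,"az":0,"jaw":-0.45},{"dx":0,"dy":0,"dz":0,"ax":0,"ay":0,"az":0,"jaw":-0.6},{"dx":0,"dy":0,"dz":0,"ax":0,"ay":0,"az":0,"jaw":-0.6},{"dx":0,"dy":0,"dz":0,"ax":0,"ay":0,"az":0,"jaw":-0.6}]'
```

```text
clock: 9.58
tool_pos: [0.614, 0.0868, 0.0638]
tcp_rot: [-1.232, 1.173, -1.173]
ft_force: [-0.6, -0.0, -0.1]
grip_width: 0.803
```

```bash
python3 -m jog '[{"dx":0,"dy":0,"dz":1,"ax":0,"ay":0,"az":0,"jaw":-0.6},{"dx":0,"dy":0,"dz":3,"ax":0,"ay":0,"az":0,"jaw":-0.6},{"dx":0,"dy":0,"dz":6,"ax":0,"ay":0,"az":0,"jaw":-0.6},{"dx":0,"dy":0,"dz":9,"ax":0,"ay":0,"az":0,"jaw":-0.6},{"dx":0,"dy":0,"dz":12,"ax":0,"ay":0,"az":0,"jaw":-0.6},{"dx":0,"dy":0,"dz":13,"ax":0,"ay":0,"az":0,"jaw":-0.6},{"dx":0,"dy":0,"dz":13,"ax":0,"ay":0,"az":0,"jaw":-0.6}]'
python3 - <<'E'
from h import *
import pickle
st=robot.read_state();print(st["clock"],st["tool_pos"],st["grip_width"],st["joints"])
cv2.imwrite("pics/w7.png",robot.grab_frame("wrist"))
pickle.dump({k:st[k] for k in("tool_pos","tcp_rot")},open("w7.pkl","wb"))
E
```

```text
clock: 10.17
tool_pos: [0.6164, 0.0869, 0.1982]
tcp_rot: [-1.226, 1.168, -1.177]
ft_force: [0.6, 0.0, 0.4]
grip_width: 0.804
10.1667 [0.61635464 0.08694714 0.19817476] 0.8040697857691076 [ 3.82801845e-02  4.83192275e-01  1.21705061e-01  1.20145462e+00
 -1.67451405e-05  1.56039787e+00]
```

View pics/w7.png

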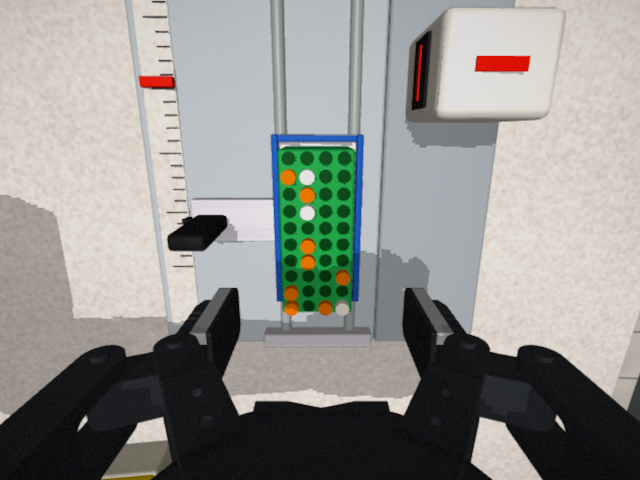

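The released rack lies flat inside the blue rims. The red mark is at about (157,82) and the handle around (197,232). I'll enlarge that part.

```bash
python3 - <<'E'
import cv2
t=cv2.imread("pics/w7.png")
cv2.imwrite("pics/w7c.png",cv2.resize(t[60:280,120:260],None,fx=2.7*1,fy=2.7,interpolation=cv2.INTER_CUBIC))
cv2.imwrite("pics/w7d.png",cv2.resize(t[190:260,150:250],None,fx=7,fy=7,interpolation=cv2.INTER_CUBIC))
E
```

```text
(no output)
```

View pics/w7d.png

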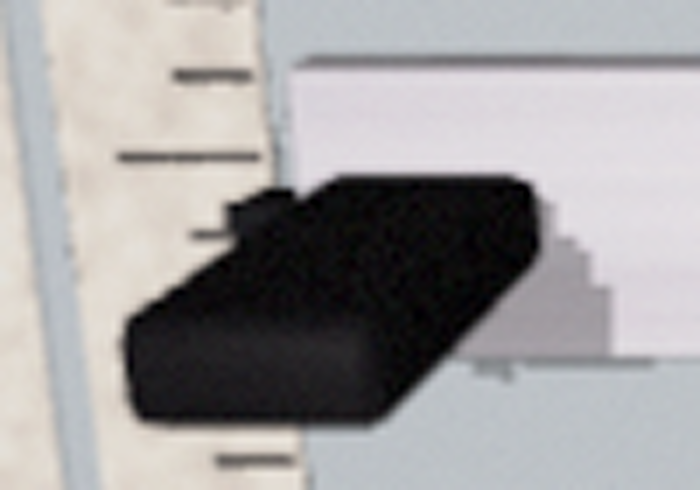

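View pics/w7c.png

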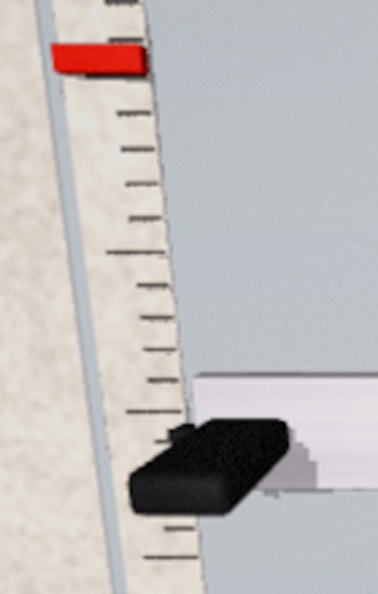

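```bash
python3 - <<'E'
from h import *
import pickle; st=pickle.load(open("w7.pkl","rb"))
np.set_printoptions(precision=4,suppress=True)
h=toplane("wrist",np.array([(125,320),(372,320),(378,422),(140,422)])/7+[150,190],.098,st);print(h,h.mean(0))
m=toplane("wrist",[(100/2.7+120,58/2.7+60)],.0265,st)[0];print("mark",m)
p=toplane("wrist",np.array([(228,212)])/7+[150,190],.034,st)[0];print("ptr",p)
rim=toplane("wrist",[(272,135.5),(363,135.5)],.044,st);print("far rim",rim, ang(rim[0],rim[1]))
a=np.radians(2.7);X=np.array([np.cos(a),np.sin(a)]);Y=np.array([-np.sin(a),np.cos(a)])
c=rim.mean(0)[:2]-Y*.0695;print("tray",c,"handle pred",c-X*.088)
for n,q in(("handle",h.mean(0)),("ptr",p),("tray",c)): print(n,"slide to mark",(m[:2]-q[:2])@Y,"x",(q[:2]-c)@X)
print("mark x",(m[:2]-c)@X)
E
```

```text
[[0.5164 0.0876 0.098 ]
 [0.5395 0.0887 0.098 ]
 [0.5396 0.0786 0.098 ]
 [0.5171 0.0776 0.098 ]] [0.5282 0.0831 0.098 ]
mark [0.4867 0.1891 0.0265]
ptr [0.5026 0.0818 0.034 ]
far rim [[0.5775 0.1535 0.044 ]
 [0.6462 0.1568 0.044 ]] 2.735692438582545
tray [0.6151 0.0858] handle pred [0.5272 0.0816]
handle slide to mark 0.10780446998937537 x -0.08695394410307382
ptr slide to mark 0.10795113398608458 x -0.11252155822239292
tray slide to mark 0.1092548871050186 x 0.0
mark x -0.12333289797124249
```

```bash
python3 -m jog '[{"dx":-1,"dy":-0.1,"dz":0,"ax":0,"ay":0,"az":6,"jaw":-0.6},{"dx":-2,"dy":-0.2,"dz":0,"ax":0,"ay":0,"az":12,"jaw":-0.6},{"dx":-3,"dy":-0.2,"dz":0,"ax":0,"ay":0,"az":19,"jaw":-0.6},{"dx":-4,"dy":-0.3,"dz":0,"ax":0,"ay":0,"az":26,"jaw":-0.6},{"dx":-5,"dy":-0.3,"dz":0,"ax":0,"ay":0,"az":33,"jaw":-0.6},{"dx":-6,"dy":-0.4,"dz":0,"ax":0,"ay":0,"az":40,"jaw":-0.6},{"dx":-7,"dy":-0.4,"dz":0,"ax":0,"ay":0,"az":47,"jaw":-0.6},{"dx":-8,"dy":-0.4,"dz":0,"ax":0,"ay":0,"az":54,"jaw":-0.6}]'
python3 -m jog '[{"dx":-0.8,"dy":0,"dz":0,"ax":0,"ay":0,"az":7,"jaw":-0.6},{"dx":-0.8,"dy":0,"dz":0,"ax":0,"ay":0,"az":14,"jaw":-0.6},{"dx":-0.8,"dy":0,"dz":0,"ax":0,"ay":0,"az":21,"jaw":-0.6},{"dx":-0.8,"dy":0,"dz":0,"ax":0,"ay":0,"az":28,"jaw":-0.6},{"dx":-0.8,"dy":0,"dz":0,"ax":0,"ay":0,"az":34,"jaw":-0.6},{"dx":-0.8,"dy":0,"dz":0,"ax":0,"ay":0,"az":36,"jaw":-0.6},{"dx":-0.8,"dy":0,"dz":0,"ax":0,"ay":0,"az":36,"jaw":-0.6},{"dx":-0.8,"dy":0,"dz":0,"ax":0,"ay":0,"az":36,"jaw":-0.6}]'
python3 - <<'E'
from h import *
import pickle
st=robot.read_state();print(st["clock"],st["tool_pos"],st["grip_width"],st["joints"],R.from_rotvec(st["tcp_rot"]).as_matrix().round(4))
cv2.imwrite("pics/w8.png",robot.grab_frame("wrist"))
pickle.dump({k:st[k] for k in("tool_pos","tcp_rot")},open("w8.pkl","wb"))
E
```

```text
clock: 10.88
tool_pos: [0.5317, 0.0827, 0.1913]
tcp_rot: [-1.525, 0.453, -0.446]
ft_force: [-0.3, -0.4, -0.1]
grip_width: 0.802
clock: 11.55
tool_pos: [0.5246, 0.0828, 0.192]
tcp_rot: [-1.57, -0.035, 0.04]
ft_force: [0.1, 1.0, 0.3]
grip_width: 0.8
11.55 [0.52463166 0.0827691  0.19200186] 0.7998197612394988 [ 3.69675592e-02  3.12798050e-01 -1.51201751e-01  1.11018527e+00
  7.62190396e-05 -1.05692627e-02] [[ 9.989e-01 -3.400e-03 -4.750e-02]
 [ 4.750e-02 -0.000e+00  9.989e-01]
 [-3.400e-03 -1.000e+00  1.000e-04]]
```

View pics/w8.png

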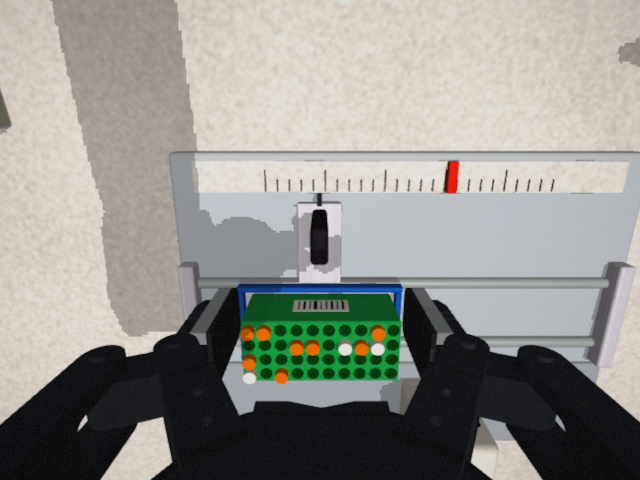

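This view is very clear: pointer tip at about (319,194), red mark at (452,177), and the handle top near (319,250).

```bash
python3 - <<'E'
import cv2
t=cv2.imread("pics/w8.png")
cv2.imwrite("pics/w8c.png",cv2.resize(t[150:290,290:470],None,fx=4.2,fy=4.2,interpolation=cv2.INTER_CUBIC))
E
```

```text
(no output)
```

View pics/w8c.png

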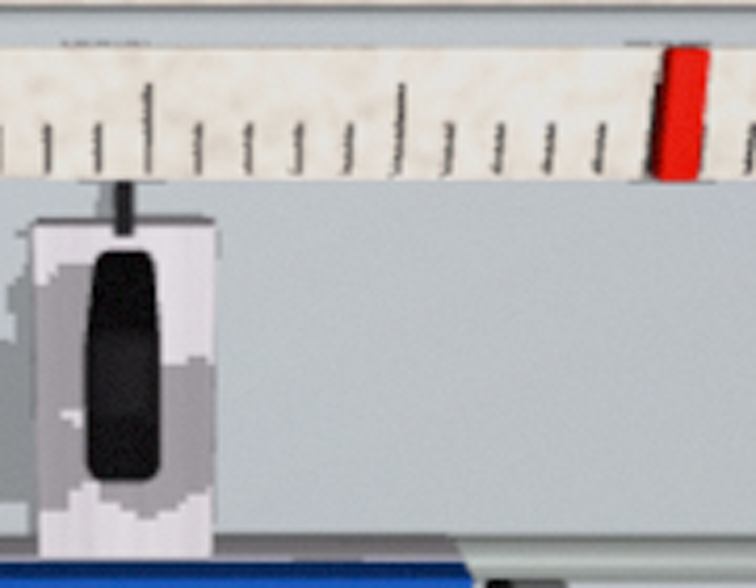

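```bash
python3 - <<'E'
from h import *
import pickle; st=pickle.load(open("w8.pkl","rb"))
np.set_printoptions(precision=4,suppress=True)
f=lambda a:np.array([a])/4.2+[290,150]
m=toplane("wrist",f((683,113)),.0265,st)[0];p=toplane("wrist",f((124,183)),.034,st)[0];h=toplane("wrist",f((123,404)),.098,st)[0]
a=np.radians(2.7);Y=np.array([-np.sin(a),np.cos(a)])
print(m,p,h,"slide p",(m-p)[:2]@Y,"slide h",(m-h)[:2]@Y)
print("now",robot.read_state()["tool_pos"])
E
```

```text
[0.4842 0.1886 0.0265] [0.5016 0.0813 0.034 ] [0.5253 0.0824 0.098 ] slide p 0.10804582316387834 slide h 0.10802825254611423
now [0.5249 0.0828 0.1924]
```

```bash
python3 -m jog '[{"dx":0,"dy":0,"dz":-3,"ax":0,"ay":0,"az":0,"jaw":-0.4},{"dx":0,"dy":0,"dz":-6,"ax":0,"ay":0,"az":0,"jaw":-0.3},{"dx":0,"dy":0,"dz":-9,"ax":0,"ay":0,"az":0,"jaw":-0.3},{"dx":0,"dy":0,"dz":-11,"ax":0,"ay":0,"az":0,"jaw":-0.3},{"dx":0,"dy":0,"dz":-11.6,"ax":0,"ay":0,"az":0,"jaw":-0.3},{"dx":0,"dy":0,"dz":-11.6,"ax":0,"ay":0,"az":0,"jaw":-0.3},{"dx":0,"dy":0,"dz":-11.6,"ax":0,"ay":0,"az":0,"jaw":-0.3}]'
python3 -m jog '[{"dx":0,"dy":0,"dz":0,"ax":0,"ay":0,"az":0,"jaw":0},{"dx":0,"dy":0,"dz":0,"ax":0,"ay":0,"az":0,"jaw":0.3},{"dx":0,"dy":0,"dz":0,"ax":0,"ay":0,"az":0,"jaw":0.6},{"dx":0,"dy":0,"dz":0,"ax":0,"ay":0,"az":0,"jaw":0.8},{"dx":0,"dy":0,"dz":0,"ax":0,"ay":0,"az":0,"jaw":1},{"dx":0,"dy":0,"dz":0,"ax":0,"ay":0,"az":0,"jaw":1},{"dx":0,"dy":0,"dz":0,"ax":0,"ay":0,"az":0,"jaw":1}]' 30
```

```text
clock: 12.18
tool_pos: [0.526, 0.0828, 0.0782]
tcp_rot: [-1.57, -0.038, 0.038]
ft_force: [1.8, -0.8, 0.5]
grip_width: 0.654
clock: 12.77
tool_pos: [0.527, 0.0825, 0.0791]
tcp_rot: [-1.571, -0.04, 0.036]
ft_force: [-0.1, -1.8, 6.4]
grip_width: 0.139
```

```bash
python3 -m jog '[{"dx":-0.01,"dy":0.2,"dz":0,"ax":0,"ay":0,"az":0,"jaw":1},{"dx":-0.03,"dy":0.6,"dz":0,"ax":0,"ay":0,"az":0,"jaw":1},{"dx":-0.05,"dy":1.2,"dz":0,"ax":0,"ay":0,"az":0,"jaw":1},{"dx":-0.09,"dy":2,"dz":0,"ax":0,"ay":0,"az":0,"jaw":1},{"dx":-0.13,"dy":2.8,"dz":0,"ax":0,"ay":0,"az":0,"jaw":1},{"dx":-0.17,"dy":3.6,"dz":0,"ax":0,"ay":0,"az":0,"jaw":1},{"dx":-0.21,"dy":4.4,"dz":0,"ax":0,"ay":0,"az":0,"jaw":1},{"dx":-0.25,"dy":5.2,"dz":0,"ax":0,"ay":0,"az":0,"jaw":1}]'
python3 -m jog '[{"dx":-0.04,"dy":0.8,"dz":0,"ax":0,"ay":0,"az":0,"jaw":1},{"dx":-0.08,"dy":1.6,"dz":0,"ax":0,"ay":0,"az":0,"jaw":1},{"dx":-0.12,"dy":2.4,"dz":0,"ax":0,"ay":0,"az":0,"jaw":1},{"dx":-0.16,"dy":3.2,"dz":0,"ax":0,"ay":0,"az":0,"jaw":1},{"dx":-0.19,"dy":4,"dz":0,"ax":0,"ay":0,"az":0,"jaw":1},{"dx":-0.22,"dy":4.6,"dz":0,"ax":0,"ay":0,"az":0,"jaw":1},{"dx":-0.24,"dy":5,"dz":0,"ax":0,"ay":0,"az":0,"jaw":1},{"dx":-0.25,"dy":5.2,"dz":0,"ax":0,"ay":0,"az":0,"jaw":1}]'
python3 -m jog '[{"dx":0,"dy":0,"dz":0,"ax":0,"ay":0,"az":0,"jaw":1},{"dx":0,"dy":0,"dz":0,"ax":0,"ay":0,"az":0,"jaw":1},{"dx":0,"dy":0,"dz":0,"ax":0,"ay":0,"az":0,"jaw":1}]'
python3 - <<'E'
from h import *
import pickle
st=robot.read_state();t=robot.grab_frame("wrist")
cv2.imwrite("pics/w9.png",t)
pickle.dump({k:st[k] for k in("tool_pos","tcp_rot")},open("w9.pkl","wb"))
E
```

```text
clock: 13.43
tool_pos: [0.5245, 0.1343, 0.0791]
tcp_rot: [-1.572, -0.04, 0.035]
ft_force: [-0.3, -4.5, 6.0]
grip_width: 0.135
clock: 14.1
tool_pos: [0.522, 0.1868, 0.0792]
tcp_rot: [-1.571, -0.04, 0.036]
ft_force: [0.3, -3.4, 6.3]
grip_width: 0.135
clock: 14.35
tool_pos: [0.522, 0.1871, 0.0792]
tcp_rot: [-1.57, -0.04, 0.036]
ft_force: [-1.3, 0.1, 4.9]
grip_width: 0.142
```

View pics/w9.png

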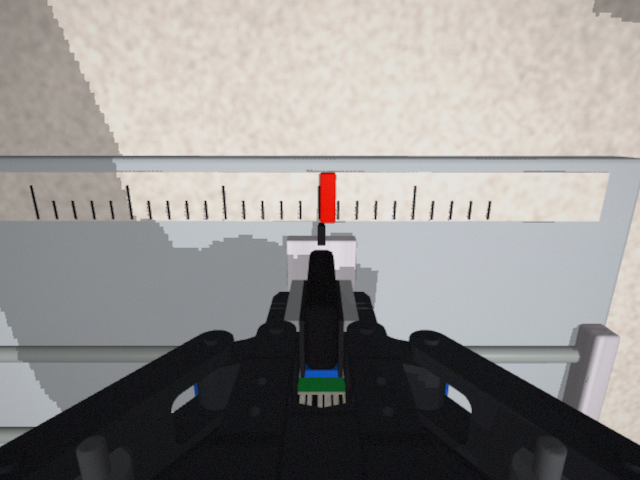

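The pointer tip (321,224) is a little left of the red mark, which spans columns 320–336. I'll zoom in.

```bash
python3 - <<'E'
import cv2
t=cv2.imread("pics/w9.png")
cv2.imwrite("pics/w9c.png",cv2.resize(t[165:255,290:360],None,fx=6.6,fy=6.6,interpolation=cv2.INTER_CUBIC))
E
```

```text
(no output)
```

View pics/w9c.png

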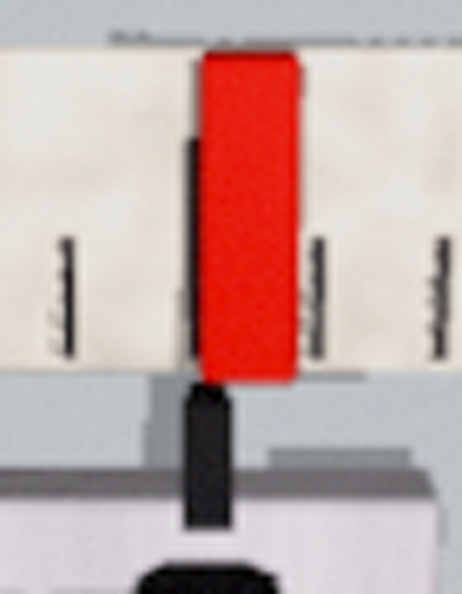

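```bash
python3 -m jog '[{"dx":0,"dy":0.1,"dz":0,"ax":0,"ay":0,"az":0,"jaw":1},{"dx":-0.01,"dy":0.2,"dz":0,"ax":0,"ay":0,"az":0,"jaw":1},{"dx":-0.02,"dy":0.3,"dz":0,"ax":0,"ay":0,"az":0,"jaw":1},{"dx":-0.02,"dy":0.34,"dz":0,"ax":0,"ay":0,"az":0,"jaw":1},{"dx":-0.02,"dy":0.34,"dz":0,"ax":0,"ay":0,"az":0,"jaw":1},{"dx":-0.02,"dy":0.34,"dz":0,"ax":0,"ay":0,"az":0,"jaw":1}]'
python3 - <<'E'
from h import *
st=robot.read_state();t=robot.grab_frame("wrist");print(st["tool_pos"],R.from_rotvec(st["tcp_rot"]).as_matrix().round(4))
cv2.imwrite("pics/w10c.png",cv2.resize(t[165:255,290:360],None,fx=6.6,fy=6.6,interpolation=cv2.INTER_CUBIC))
E
```

```text
clock: 14.9
tool_pos: [0.5219, 0.1898, 0.0791]
tcp_rot: [-1.571, -0.04, 0.036]
ft_force: [-0.8, -2.6, 5.9]
grip_width: 0.14
[0.521899   0.18982608 0.07914013] [[ 9.988e-01  2.800e-03 -4.810e-02]
 [ 4.810e-02 -7.000e-04  9.988e-01]
 [ 2.800e-03 -1.000e+00 -9.000e-04]]
```

View pics/w10c.png

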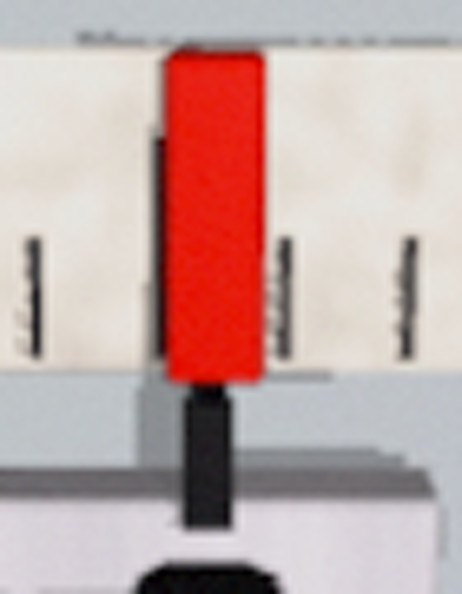

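0.6 mm remains (pointer at crop column 208, mark at 215).

```bash
python3 -m jog '[{"dx":0,"dy":0.03,"dz":0,"ax":0,"ay":0,"az":0,"jaw":1},{"dx":0,"dy":0.07,"dz":0,"ax":0,"ay":0,"az":0,"jaw":1},{"dx":0,"dy":0.07,"dz":0,"ax":0,"ay":0,"az":0,"jaw":1},{"dx":0,"dy":0.07,"dz":0,"ax":0,"ay":0,"az":0,"jaw":1}]'
python3 - <<'E'
from h import *
st=robot.read_state();t=robot.grab_frame("wrist");print(st["tool_pos"],st["ft_force"])
cv2.imwrite("pics/w11c.png",cv2.resize(t[165:255,290:360],None,fx=6.6,fy=6.6,interpolation=cv2.INTER_CUBIC))
E
```

```text
clock: 15.28
tool_pos: [0.5219, 0.1904, 0.0792]
tcp_rot: [-1.571, -0.04, 0.036]
ft_force: [0.2, -1.8, 6.2]
grip_width: 0.134
[0.52188037 0.19043684 0.07916588] [ 0.15775935 -1.78580806  6.20551129]
```

View pics/w11c.png

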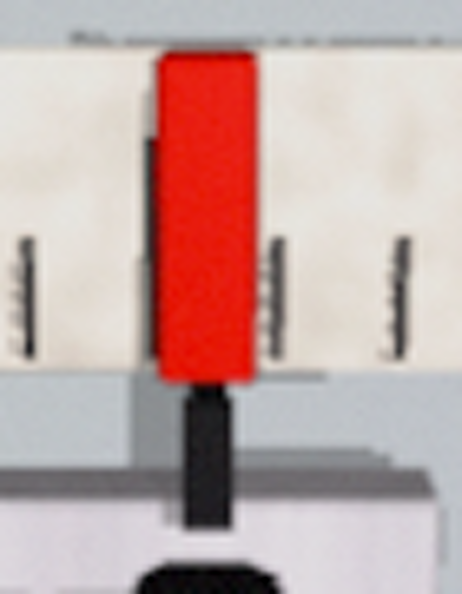

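Pointer and mark now share a centre at column 208. I'll let go and lift straight up.

```bash
python3 -m jog '[{"dx":0,"dy":0,"dz":0,"ax":0,"ay":0,"az":0,"jaw":0.6},{"dx":0,"dy":0,"dz":0,"ax":0,"ay":0,"az":0,"jaw":0.3},{"dx":0,"dy":0,"dz":0,"ax":0,"ay":0,"az":0,"jaw":0},{"dx":0,"dy":0,"dz":0,"ax":0,"ay":0,"az":0,"jaw":-0.2},{"dx":0,"dy":0,"dz":0,"ax":0,"ay":0,"az":0,"jaw":-0.2},{"dx":0,"dy":0,"dz":0,"ax":0,"ay":0,"az":0,"jaw":-0.2}]'
python3 -m jog '[{"dx":0,"dy":0,"dz":1,"ax":0,"ay":0,"az":0,"jaw":-0.2},{"dx":0,"dy":0,"dz":3,"ax":0,"ay":0,"az":0,"jaw":-0.2},{"dx":0,"dy":0,"dz":6,"ax":0,"ay":0,"az":0,"jaw":-0.2},{"dx":-1,"dy":0,"dz":9,"ax":0,"ay":0,"az":0,"jaw":-0.2},{"dx":-3,"dy":0,"dz":11,"ax":0,"ay":0,"az":0,"jaw":-0.2},{"dx":-4,"dy":0,"dz":11,"ax":0,"ay":0,"az":0,"jaw":-0.2},{"dx":-4,"dy":0,"dz":11,"ax":0,"ay":0,"az":0,"jaw":-0.2},{"dx":-4,"dy":0,"dz":11,"ax":0,"ay":0,"az":0,"jaw":-0.2}]'
python3 - <<'E'
from h import *
st=robot.read_state();t=robot.grab_frame("wrist");print(st["tool_pos"],st["ft_force"],R.from_rotvec(st["tcp_rot"]).as_matrix().round(4))
cv2.imwrite("pics/w12.png",t)
cv2.imwrite("pics/w12c.png",cv2.resize(t[170:250,270:370],None,fx=7,fy=7,interpolation=cv2.INTER_CUBIC))
cv2.imwrite("pics/s12.png",robot.grab_frame("scene"))
E
```

```text
clock: 15.83
tool_pos: [0.5205, 0.191, 0.0777]
tcp_rot: [-1.57, -0.038, 0.039]
ft_force: [-0.6, -0.0, 0.1]
grip_width: 0.599
clock: 16.5
tool_pos: [0.4803, 0.1909, 0.1878]
tcp_rot: [-1.57, -0.039, 0.038]
ft_force: [0.0, -0.4, -0.9]
grip_width: 0.601
[0.48033315 0.190904   0.18782872] [ 0.03071088 -0.41041321 -0.90009436] [[ 9.988e-01  2.000e-04 -4.900e-02]
 [ 4.900e-02 -0.000e+00  9.988e-01]
 [ 2.000e-04 -1.000e+00 -0.000e+00]]
```

View pics/w12.png

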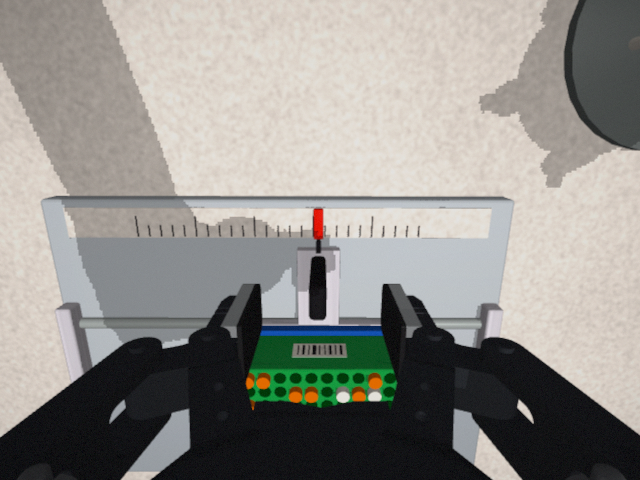

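View pics/w12c.png

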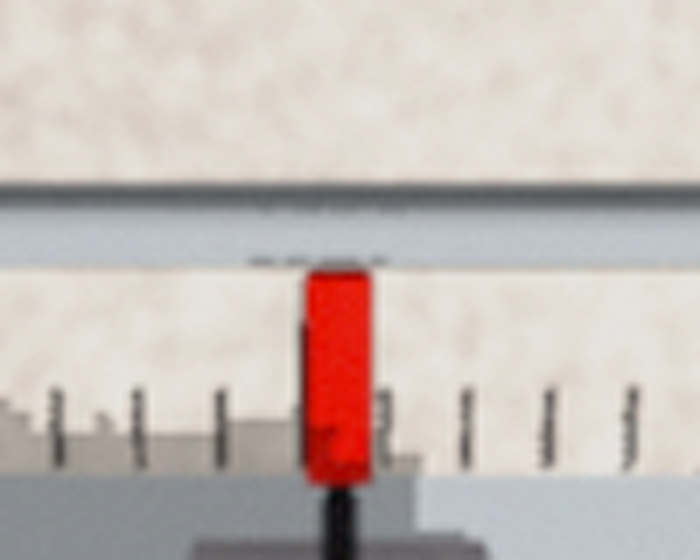

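View pics/s12.png

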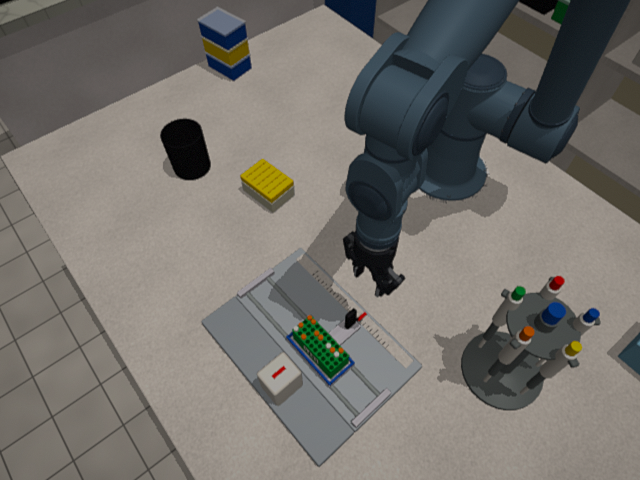

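After release, pointer and mark still line up: in the wrist crop the pointer is at column 339 and the mark's middle at 339. In the scene view the rack lies flat in the tray facing the scanner, and the pot, tip box, stand and scanner are where they stood. I'm handing it in.

```bash
python3 - <<'E'
from cell import robot
print(robot.sign_off(), robot.read_state()["clock"])
E
```

```text
the job is handed in; nothing more can be done
the job is handed in; nothing more can be done
```

I set the green rack flat in the blue-rimmed tray and let go of it. I then slid the carriage about 108 mm by its handle, in small corrections at the end, let go and handed the job in at about 16.6 s of the 48 s allowed.

- **Rack:** it touched the tray floor at the expected height (TCP z 0.0649 m against 0.065 m expected) with about 5 N. After release, pictures show it lying inside the rims, facing the scanner.
- **Pointer:** in the last wrist picture, taken after letting go and lifting clear, its centre matches the middle of the red mark to within about 0.2 mm.
- **Everything else:** the scanner, tip box, waste pot and pipette stand look unmoved in the last scene picture. The gripper was clear of everything, with the measured force near zero.
- **Disagreement:** the top and wrist cameras differed by about 3–6 mm on rack and tray positions. I relied on the wrist camera throughout, and no final check failed.

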